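Load a slide carrier into the laser guard with the push stick

ROBOT

A 6-joint arm with a two-finger parallel gripper is mounted at the origin on the work surface. World frame = base frame: x ahead of the robot, y to its left, z up, the work surface at z = 0. Lengths are in mm, angles in rad, forces in N, time in s.
With the tool pointing down it reaches from about 400 to 925 mm from the base axis. Payload 12.5 kg.
Tool frame: the origin (TCP) lies at the centre of the arm's flange, where the gripper is bolted on; the fingertips stand 190 mm ahead of it and the grasp point (between the pads) lies 171 mm ahead of it; z points along the fingers, y is the direction in which the jaws open and shut (so a half turn about z gives the same grasp; the last joint's range is limited). The gripper opens to 95 mm and grips with 3 to 60 N. Pads are 20 mm wide; open, the fingers measure 119 mm over their backs; the gripper's body (75 mm by 180 mm) begins 59 mm behind the grasp point.
Start: joints at [-1.221, 0.491, 1.559, -0, 1.092, -0.106], TCP at [275.131, -561.184, 404.761] pointing down, gripper open.
Joint ranges: [-3.1, 3.1], [-0.84, 2.19], [0.05, 2.79], [-1.13, 4.28], [0.06, 2.93], [-2.69, 2.69]. Speed limits (rad/s): [2.22, 2.22, 2.79, 3.14, 3.14, 3.14].

INTERFACE

Orientations are given as [roll, pitch, yaw] about the fixed x, y, z axes, in that order (R = Rz(yaw) Ry(pitch) Rx(roll)).
In Python, from cell import env, optics gives the robot as it stands.
- The arm moves only by the tool apply_moves, never from a script. Its argument "commands" is a list of rows, each a list of 7 numbers: the turn, a rotation vector about the tool's x, y, z in degrees, then the shift along the tool's x, y, z in m, then the finger opening in m, from 0 to 0.0951. A call has 1 to 5 rows; each row shifts and turns the commanded pose from where the row before left it, along the tool's axes as they then stand; what a row does not reach is not made up. A row lasts 1/12 s, in which the tool goes at most 41.7 mm and 7.16 degrees, less where a joint would pass 70% of its speed; a pose out of reach is approached as far as the arm can. A call with a gripper value outside its range is refused whole. The fingers move at their own pace and stop on an object; the grip force is fixed at half the most. Time passes only in rows, so rows that do not move let the fingers close. It gives the time, the measured TCP pose, the force and the opening at its end, in the units of the state.
- env.state(): the state, without advancing time (a new reading comes with each control period).
- optics.read_camera(name): name is "side" or "top"; returns a dict with "color" (420x560x3 uint8, red, green, blue), "fx", "fy", "cx", "cy" (pixels), "eye" and "rotation" of the camera in the world. Camera axes: x right, y up, looking along -z (the intrinsics and any distortion apply to the point x, -y, -z); pixel columns grow to the right and rows downward; lengths in mm; the calibration is good to about 2 mm. A picture is of the moment at which its call begins. There is no depth.
- env.job_done(): hands the job in, once; it reports no verdict.
The state is a dict: "t": time; "joints": joint angles; "qvel": joint speeds; "tau": joint torques, N m; "eef_pos": TCP position; "tcp_rot": TCP orientation; "ft_force": force on the tool from outside, world axes, zero at the start; "moment": the same for the moment, N m; "opening": opening from 0.0 (shut) to 1.0 (fully open).
Only numpy, scipy, OpenCV 4.12 (cv2) and the standard library are available. Lean on these libraries where they do the work, as an engineer would, in place of code of your own. Each camera call takes 0.05 s, during which the arm holds its last target. There are 200 camera calls.

TASK

Set the slide carrier on the infeed track in front of the laser guard, then, with the push stick and never with the gripper, push it through the low opening until it is fully home against the red end stop. Then lay the push stick back in its blue tray, let go, and only after that press the orange shutter all the way down over the opening. Do not disturb the wash bottle, tissue box or jar.

Things in the scene. Friction and masses are not known exactly. Their poses are not given: they have to be found in the camera images.
- guard: Fixed clear laser guard box, blue edges, closed clear roof. Origin: on the bench, mid-opening, in the outer face of the front wall; x axis = feed direction (level, into the box), z up. Box x 0 to 260, y -130 to 130, z 0 to 176 mm. Opening: y -49 to 49, up to z 66 mm; shutter in front of it. The roof and walls are solid. Track floor dark grey.
- infeed (a point): Point on the track floor 110 mm before the opening (guard x = -110 mm): a good place to set the carrier's centre. The straight track runs from guard x = -200 to 170 mm: floor top at z 5 mm, two dark rails 6 mm thick, 82 mm apart inside, tops at z 14 mm. Axes as the guard's.
- home (a point): Point on the track floor inside the guard (guard x = 105 mm) where the carrier's centre lies when it is fully home: its front against the red end stop (face at guard x = 155 mm, top at z 24 mm), its rear face at guard x = 55 mm. Axes as the guard's.
- carrier: White slide carrier, base 100 (x) x 70 (y) x 16 mm, with a green grip rib on top along its x axis: 62 long, 16 wide, from z 16 up to 43 mm. Alike both ways round. Origin: centre of the underside; z up. 0.2 to 0.4 kg, loose. It starts lying on a round cork pad 4 mm thick, 130 mm across.
- push_stick: Loose push stick, 200 mm long along its x axis. Origin: centre of the underside, z up. Orange handle block x -100 to -30 mm, 22 mm wide, z 0 to 40 mm; yellow bar 14 mm wide, z 6 to 20 mm; black rubber shoe in front, x 88 to 100 mm, 40 mm wide, z 0 to 26 mm. 0.18 kg, centre of mass near x = -40 mm. Starts in its blue tray, shoe to tray +x.
- stick_grip (a point): Point in the handle of the push stick at x = -60, y = 0, z = 28 mm of the stick: a good place to grip across the 22 mm width.
- stick_tip (a point): Middle of the front face of the push stick's shoe: x = 100, y = 0, z = 13 mm of the stick.
- stick_tray: Fixed blue tray for the push stick, 230 (x) x 84 (y) mm, open at both ends, floor top at z 4 mm, side lips up to z 10 mm, 76 mm apart. Origin: centre of the underside. The stick lies along the tray's x axis, shoe towards +x.
- shutter (a joint): Vertical slide of the orange shutter on the outer face of the guard: 0 m fully up (lower edge at z 66 mm), 0.05 m fully down (lower edge at z 16 mm, end of travel). Friction holds it where it is left; about 4 to 8 N moves it.
- shutter_pad (a point): Centre of the top face of the shutter's red press pad (30 mm along the guard's x, 60 mm along its y, 14 mm thick) on a stem above the shutter, 8 mm outside the front wall. At z 236 mm when fully up, z 186 mm when fully down.
- wash_bottle: White wash bottle with blue cap, 66 mm across, 170 mm tall, standing loose; origin: centre of its underside. Leave alone.
- tissue_box: Green tissue box 110 x 110 x 70 mm, loose; origin: centre of its underside. Leave alone.
- jar: Amber jar 56 mm across, 70 mm tall, loose; origin: centre of its underside. Leave alone.
There are look-alikes about, which are no part of the job. Of the things that look like the push_stick, take the one that is nearest to the robot's base at the start.

How it is judged (in metres and radians):
On the way, in this order (a step that is already met when the one before it is completed fails the run):
1. the carrier lies flat between the rails of the infeed track, in front of the opening, released (x of carrier in the frame of guard between -0.17 and -0.04 m and y of carrier in the frame of guard between -0.012 and 0.012 m and z of carrier in the frame of guard below 0.009 m and angle between carrier's own z axis and vertical below 0.08 rad and contact force between the fingers and carrier below 0.05 N), for 0.2 s.
2. the carrier is home against the end stop with the push stick reaching through the opening behind it (x of carrier in the frame of guard above 0.099 m and x of stick_tip in the frame of guard between 0.03 and 0.075 m).
3. the push stick lies in its tray, released (x of push_stick in the frame of stick_tray between -0.04 and 0.04 m and y of push_stick in the frame of stick_tray between -0.03 and 0.03 m and z of push_stick in the frame of stick_tray below 0.009 m and angle between push_stick's own z axis and vertical below 0.08 rad and contact force between the fingers and push_stick below 0.05 N), for 0.2 s.
4. the shutter is fully down (value of joint shutter above 0.045 m), for 0.2 s.
At the end, for the whole second after the job is handed in: The carrier lies flat and at rest on the track inside the guard, within 7 mm of the end stop; the push stick lies flat and at rest in its tray (its centre within 40 mm along and 30 mm across of the tray's centre); the shutter is within 5 mm of fully down (x of carrier in the frame of guard above 0.098 m and y of carrier in the frame of guard between -0.015 and 0.015 m and angle between each of carrier, push_stick's own z axis and vertical below 0.08 rad and linear speed of each of carrier, push_stick below 0.01 m/s and x of push_stick in the frame of stick_tray between -0.04 and 0.04 m and y of push_stick in the frame of stick_tray between -0.03 and 0.03 m and z of push_stick in the frame of stick_tray below 0.009 m and value of joint shutter above 0.045 m); the robot touches nothing.
It fails at once if the gripper or arm touches the carrier once it has entered the opening (x of carrier in the frame of guard above -0.03 m and z of carrier in the frame of guard below 0.03 m and y of carrier in the frame of guard between -0.1 and 0.1 m and contact force between any of the fingers, the arm and carrier above 0.3 N).
It fails at once if the wash bottle is shifted by more than 30 mm or tipped (distance of wash_bottle from where it was at the start of the episode above 0.03 m or angle between wash_bottle's own z axis and vertical above 0.4 rad).
It fails at once if the tissue box is shifted by more than 30 mm or tipped (distance of tissue_box from where it was at the start of the episode above 0.03 m or angle between tissue_box's own z axis and vertical above 0.4 rad).
It fails at once if the jar is shifted by more than 30 mm or tipped (distance of jar from where it was at the start of the episode above 0.03 m or angle between jar's own z axis and vertical above 0.4 rad).
It also fails if it takes over 72 s, if anything falls off the work surface, if the arm or the gripper's body presses on something with over 40 N, if the wrist force passes 120 N, or if a joint passes its speed limit or range.

## Working session

There is one attempt and no reset: what is moved stays moved. The work goes in short steps, Python scripts to look and compute and a tool call to move; the robot and the scene stay as the last step left them, time stands still between calls to the robot, and variables do not carry over. Pictures are saved under pics/ and viewed, about 8 in all and at most 12, crops included, and the job is handed in when it is done.

Besides the shell and the picture viewer there is one more tool, called after "Call:" as name([rows], argument=value, ...), one row to a line, values as JSON. apply_moves: Moves the arm, as the interface text tells. Its arguments: {"type":"object","properties":{"commands":{"type":"array","items":{"type":"array","items":{"type":"number"}}}},"required":["commands"]}

```bash
ls; mkdir -p pics
python3 - <<'E'
from cell import env, optics
import cv2
print(env.state())
for n in("side","top"):
    d=optics.read_camera(n); cv2.imwrite(f"pics/{n}0.png",d["color"][:,:,::-1])
    print(n,{k:v for k,v in d.items() if k!="color"})
E
```

```text
pics
{'t': 0.0, 'joints': array([-1.22060575e+00,  4.91557666e-01,  1.55948938e+00, -1.38397796e-05,
        1.09170791e+00, -1.05615338e-01]), 'qvel': array([ 0.0013159 ,  0.00164871,  0.00060111, -0.00044937,  0.00196163,
       -0.00195548]), 'tau': array([ 2.48950535e-03, -6.12642288e+01, -2.58184201e+01,  6.93940488e-02,
        4.81785228e-02, -7.82958637e-05]), 'eef_pos': array([ 275.11117148, -561.14238966,  404.14905341]), 'tcp_rot': array([-3.14043553e+00, -1.10323116e-04,  4.55812238e-01]), 'ft_force': array([0.27388945, 0.12702421, 0.29550693]), 'moment': array([ 0.01034238, -0.01432381,  0.05661828]), 'opening': 0.9997093284101015}
side {'fx': 445.9791931577454, 'fy': 445.9791931577454, 'cx': 281.5910234072736, 'cy': 215.67028360163536, 'eye': array([340.91568067, 981.41461603, 968.68997528]), 'rotation': array([ 0.9429661 , -0.02418156, -2.88889515])}
top {'fx': 469.4217160947776, 'fy': 469.4217160947776, 'cx': 275.13411067360454, 'cy': 214.97818247985444, 'eye': array([ 306.46183065, -118.07997376, 1456.12266142]), 'rotation': array([ 2.22903373e-01, -8.78776827e-04, -1.52654955e+00])}
```

View pics/top0.png

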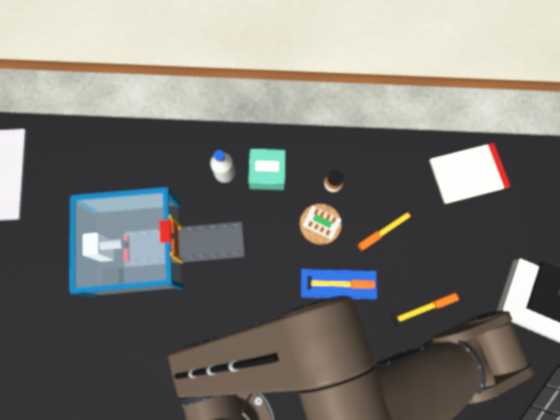

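View pics/side0.png

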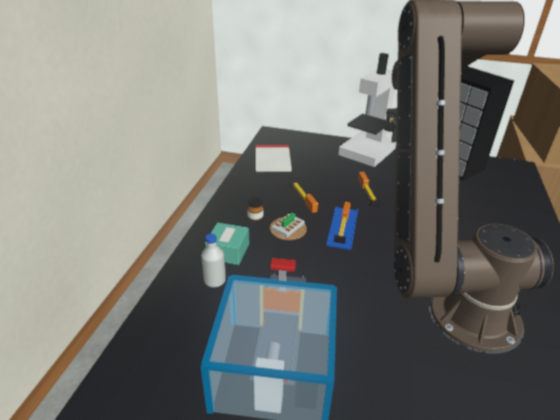

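Top view: the guard is at (125,240) with the track running right to (243,240) and feeding left. The carrier on its cork is at (321,224), the tray with a stick at (340,284), and look-alike sticks at (384,231) and (428,307).

```bash
cat > h.py <<'E'
import numpy as np, cv2
from scipy.spatial.transform import Rotation as Ro
from cell import env, optics
class Cam:
    def __init__(s,n):
        d=optics.read_camera(n); s.img=d["color"]; s.K=[d[k] for k in("fx","fy","cx","cy")]
        s.eye=np.array(d["eye"]); s.R=Ro.from_euler("xyz",d["rotation"]).as_matrix()
    def ray(s,uv):
        fx,fy,cx,cy=s.K; uv=np.atleast_2d(uv).astype(float)
        return np.c_[(uv[:,0]-cx)/fx,-(uv[:,1]-cy)/fy,-np.ones(len(uv))]@s.R.T
    def at(s,uv,z):
        r=s.ray(uv); return s.eye+r*((z-s.eye[2])/r[:,2])[:,None]
    def proj(s,P):
        fx,fy,cx,cy=s.K; c=(np.atleast_2d(P)-s.eye)@s.R
        return np.c_[cx+fx*c[:,0]/-c[:,2], cy-fy*c[:,1]/-c[:,2]]
    def mask(s,lo,hi):
        return cv2.inRange(cv2.cvtColor(s.img,cv2.COLOR_RGB2HSV),lo,hi)
    def blobs(s,lo,hi,amin=25):
        n,l,st,c=cv2.connectedComponentsWithStats(s.mask(lo,hi))
        out=[]
        for i in range(1,n):
            if st[i,4]>=amin:
                p=np.argwhere(l==i)[:,::-1].astype(np.float32); out.append((st[i,4],c[i],p))
        return out
def rect(cam,p,z):
    """min-area rectangle of pixels p laid on height z: centre, size, angle of the long side (deg)"""
    w=cam.at(p,z)[:,:2].astype(np.float32); (c,s,a)=cv2.minAreaRect(w)
    if s[0]<s[1]: s=s[::-1]; a+=90
    return np.round(c,1),np.round(s,1),round((a+90)%180-90,2)
E
python3 - <<'E'
from h import *
t=Cam("top"); s=Cam("side")
im=cv2.resize(t.img[135:320,60:470],None,fx=1.95,fy=1.95,interpolation=cv2.INTER_CUBIC)
im2=cv2.resize(s.img[170:420,180:380],None,fx=1.4,fy=1.4,interpolation=cv2.INTER_CUBIC)
can=np.zeros((600,800,3),np.uint8); h,w=im.shape[:2]; can[:h,:w]=im; 
cv2.imwrite("pics/z1.png",can[:h,:w,::-1])
for nm,lo,hi,z in(("blue",(100,120,60),(125,255,255),8),("orange",(4,150,120),(16,255,255),40),("yellow",(20,130,120),(33,255,255),20),("green",(50,120,50),(85,255,255),47),("red",(0,170,120),(3,255,255),236)):
    for a,c,p in t.blobs(lo,hi): print(nm,a,c.round(1),*rect(t,p,z))
E
```

```text
blue 102 [218.5 154.2] [828.   90.1] [38.1 32.6] 3.94
blue 2489 [116.5 241.2] [533.3 362.2] [348.9 331.8] -82.78
blue 1751 [336.5 283.6] [ 428.1 -308.2] [236.5  91.9] -88.62
orange 2964 [279.5  74.8] [1104.4  -93.1] [1858.7   20.4] 89.95
orange 26 [331.3 184.8] [ 733.  -276.1] [36.6 11.8] 60.11
orange 61 [171.7 226.3] [577.3 210.2] [42.4 14.9] 10.94
orange 223 [369.1 240.6] [ 559.9 -395.8] [80.2 26.9] -54.15
orange 39 [172.9 246.4] [515.  202.9] [40.5  9.2] 5.34
orange 127 [361.9 283.6] [ 428.6 -374.3] [66.4 14.9] -87.46
orange 235 [446.  300.3] [ 389.8 -623.3] [79. 27.] -66.53
yellow 236 [394.2 223.8] [ 620.3 -478.4] [115.2  20.5] -54.16
yellow 47 [176.3 258.2] [482.3 193.3] [44.6 10.9] 59.51
yellow 120 [331.2 282.9] [ 427.6 -280.8] [121.5   9.2] -89.09
yellow 271 [415.6 311.7] [ 353.8 -539.4] [120.9  19.8] -66.6
green 25 [272.4 185.5] [719.4 -89.7] [40.6  9.7] -87.45
green 74 [322.1 220.4] [ 615.5 -250.7] [52.1 15.2] 67.41
red 239 [499.2 164.6] [ 751.8 -712.3] [127.9  14.6] 17.07
red 192 [165. 231.] [527.7 182.1] [54.4 25.3] 10.28
```

View pics/z1.png

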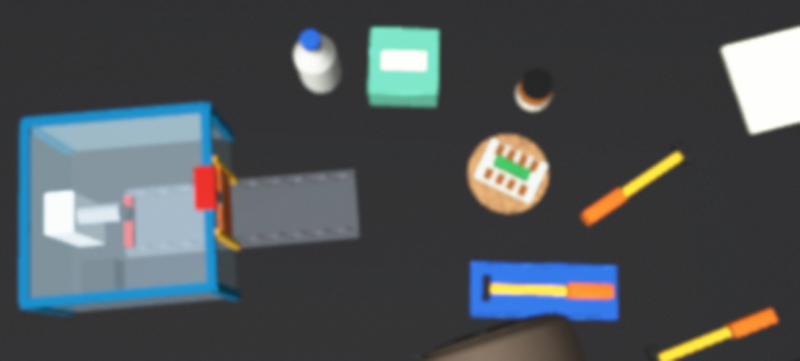

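Measured so far: the tray stick (x≈428, y≈-315) is the nearest to the base at about 530 mm; the others are at about 680 and 740 mm. Next I fit the guard pose from clicked corners and the carrier from its white base.

Run:
```python
from h import *
from scipy.optimize import least_squares
t=Cam("top"); s=Cam("side")
def W(p,P):
    c,sn=np.cos(p[2]),np.sin(p[2]); P=np.array(P,float); return np.c_[p[0]+c*P[:,0]-sn*P[:,1],p[1]+sn*P[:,0]+c*P[:,1],P[:,2]]
M=np.array([[-200,47,14],[-200,-47,14],[260,130,176],[260,-130,176],[0,-130,176],[0,130,176]])
C=np.array([[359,237],[355,171],[20,308],[22,118],[210,103],[211,293]])/1.95+[60,135]
f=lambda p:(t.proj(W(p,M))-C).ravel()
r=least_squares(f,[530,190,1.7],loss="soft_l1"); p=r.x
print("guard",p[:2].round(1),np.degrees(p[2]).round(2)); print(f(p).reshape(-1,2).round(1))
# pad in guard frame
for a,c,q in t.blobs((0,170,120),(3,255,255),100):
    w=t.at(c,236)[0,:2]-p[:2]; R=np.array([[np.cos(p[2]),np.sin(p[2])],[-np.sin(p[2]),np.cos(p[2])]]); print("pad guard frame",(R@w).round(1), "world",t.at(c,236)[0].round(1))
m=t.mask((0,0,150),(180,70,255)); m[:195]=0;m[250:]=0;m[:,:295]=0;m[:,345:]=0
g=t.mask((50,60,40),(85,255,255)); g[:205]=0;g[240:]=0;g[:,:300]=0;g[:,345:]=0
b=np.argwhere(m)[:,::-1].astype(np.float32); print("base",rect(t,b,20)); 
gg=np.argwhere(g)[:,::-1].astype(np.float32); print("rib",rect(t,gg,47)); print("ribcent",t.at(gg,47).mean(0).round(1))
def draw(cam,im,k,off,scale,lines):
    for a in lines:
        q=((cam.proj(a)-off)*scale).astype(np.int32); cv2.polylines(im,[q.reshape(-1,1,2)],True,(255,0,255),1)
L=[W(p,[[x0,y0,z],[x1,y0,z],[x1,y1,z],[x0,y1,z]]) for x0,x1,y0,y1,z in((0,260,-130,130,176),(0,260,-130,130,0),(-200,170,-47,47,14),(-38,-8,-30,30,236))]
cx,cy,a=rect(t,b,20)[0][0],rect(t,b,20)[0][1],np.radians(rect(t,gg,47)[2])
L.append(W((cx,cy,a),[[-50,-35,20],[50,-35,20],[50,35,20],[-50,35,20]]))
L.append(W((428,-309,np.radians(90.9)),[[-115,-42,8],[115,-42,8],[115,42,8],[-115,42,8]]))
A=cv2.resize(t.img[130:320,60:400],None,fx=2.35,fy=2.35,interpolation=cv2.INTER_CUBIC)[:,:400]; draw(t,A,0,[60,130],2.35,L)
B=cv2.resize(s.img[180:420,180:380],None,fx=1.85,fy=1.85,interpolation=cv2.INTER_CUBIC); draw(s,B,0,[180,180],1.85,L)
A2=cv2.resize(t.img[180:320,230:400],None,fx=2.35,fy=2.35,interpolation=cv2.INTER_CUBIC); draw(t,A2,0,[230,180],2.35,L)
can=np.zeros((600,800,3),np.uint8)
for q,(y,x) in((A[:260],(0,0)),(A2,(262,0)),(B,(0,405))):
    hh=min(q.shape[0],600-y); ww=min(q.shape[1],800-x); can[y:y+hh,x:x+ww]=q[:hh,:ww]
cv2.imwrite("pics/fit.png",can[:,:,::-1])
```

```text
guard [523.2 190.6] 96.76
[[-0.4 -0.9]
 [-0.1  3.2]
 [ 1.1 -2.5]
 [ 2.1  1.9]
 [-2.   3.1]
 [-0.3 -2. ]]
pad guard frame [-923.6 -119.8] world [ 750.8 -712.5  236. ]
pad guard frame [-8.8 -2.3] world [526.6 182.1 236. ]
base (array([ 615.6, -251. ]), array([103.9,  76.6]), 66.92)
rib (array([ 614.7, -250.3]), array([57.6, 19.1]), 67.42)
ribcent [ 614.5 -250.    47. ]
```

View pics/fit.png

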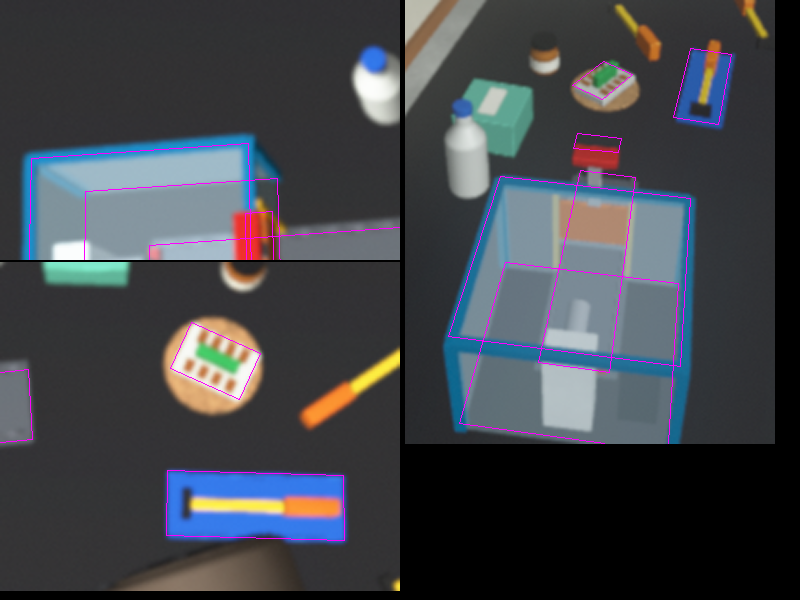

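The overlay matches the tray, carrier and guard. The pad and track suggest the guard origin sits about 3 mm further along world x, which I'll refine from closer. Setting out for the carrier now.

Call:
apply_moves([
  [0,0,-7,0,0,0.017,0.05],
  [0,0,-7,0,0,0.017,0.05],
  [0,0,-7,0,0,0.017,0.05],
  [0,0,-7,0,0,0.017,0.05],
  [0,0,-7,0,0,0.017,0.05],
])

```text
t: 0.72
eef_pos: [275.1, -561.1, 319.0]
tcp_rot: [3.141, 0.0, 1.073]
ft_force: [0.6, -0.0, -0.9]
opening: 0.706
```

Call:
apply_moves([
  [0,0,-6.1,0,0,0.017,0.05],
  [0,0,0,0.035,0.016,0,0.05],
  [0,0,0,0.035,0.016,0,0.05],
  [0,0,0,0.035,0.016,0,0.05],
  [0,0,0,0.035,0.016,0,0.05],
])

```text
t: 1.13
eef_pos: [389.2, -455.8, 302.6]
tcp_rot: [-3.141, -0.0, 1.172]
ft_force: [0.3, -0.3, 0.4]
opening: 0.528
```

Call:
apply_moves([
  [0,0,0,0.035,0.016,0,0.05],
  [0,0,0,0.035,0.016,0,0.05],
  [0,0,0,0.035,0.016,0,0.05],
  [0,0,0,0.035,0.016,0,0.05],
  [0,0,0,0.035,0.016,0,0.05],
])

```text
t: 1.55
eef_pos: [531.1, -325.0, 302.8]
tcp_rot: [3.141, 0.0, 1.173]
ft_force: [0.1, -1.0, 0.8]
opening: 0.527
```

Call:
apply_moves([
  [0,0,0,0.035,0.016,0,0.05],
  [0,0,0,0.035,0.016,0,0.05],
  [0,0,0,0.033,0.017,0,0.05],
  [0,0,0,0,0,0,0.05],
])

```text
t: 1.88
eef_pos: [618.6, -246.2, 302.7]
tcp_rot: [3.14, -0.001, 1.177]
ft_force: [-0.0, -0.1, 0.6]
opening: 0.524
```

Run:
```python
from h import *
t=Cam("top"); s=Cam("side")
a=t.img[205:280,150:255].astype(float); a=np.clip((a-20)*2,0,255).astype(np.uint8)
A=cv2.resize(a,None,fx=4,fy=4,interpolation=cv2.INTER_CUBIC)
for u in range(150,255,10): cv2.line(A,((u-150)*4,0),((u-150)*4,8 if u%50 else 20),(255,255,0),1)
for v in range(210,280,10): cv2.line(A,(0,(v-205)*4),(8 if v%50 else 20,(v-205)*4),(255,255,0),1)
B=cv2.resize(s.img[120:300,220:360],None,fx=2.6,fy=2.6,interpolation=cv2.INTER_CUBIC)
can=np.zeros((600,800,3),np.uint8); can[:300,:420]=A; can[:468,425:425+364]=B
T=cv2.resize(t.img[180:320,240:400],None,fx=2.1,fy=2.1); can[303:303+294,:336]=T
cv2.imwrite("pics/c1.png",can[:,:,::-1])
```

```text
(no output)
```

View pics/c1.png

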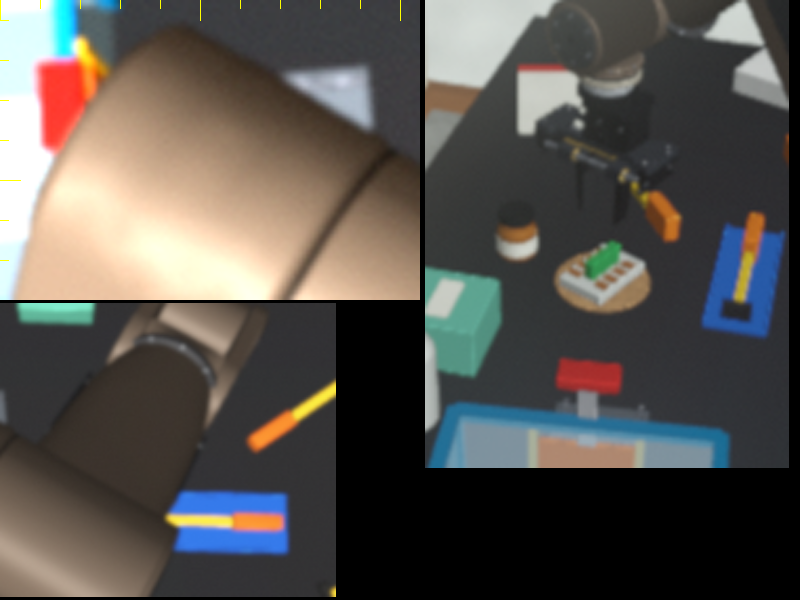

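Call:
apply_moves([
  [0,0,0.2,-0.0054,-0.0017,0,0.05],
  [0,0,0,0,0,0,0.05],
])

```text
t: 2.15
eef_pos: [610.1, -256.3, 302.7]
tcp_rot: [-3.141, 0.0, 1.168]
ft_force: [0.5, -0.2, -0.2]
opening: 0.527
```

Call:
apply_moves([
  [0,0,0,0,0,0,0.05],
  [0,0,0,0,0,0,0.05],
])

```text
t: 2.32
eef_pos: [610.6, -255.9, 302.9]
tcp_rot: [3.141, 0.0, 1.168]
ft_force: [-0.3, 0.1, -0.1]
opening: 0.523
```

Run:
```python
from h import *
s=Cam("side")
# rib in side camera -> check world xy at z=47
m=s.mask((50,120,40),(75,255,255)); n,l,st,c=cv2.connectedComponentsWithStats(m)
for i in range(1,n):
    if st[i,4]>20: print(st[i],c[i].round(1),s.at(c[i],40)[0].round(1))
print("proj rib centre",s.proj([[614.7,-250.3,38]]), "red pad:")
for a,cc,p in s.blobs((0,170,100),(4,255,255),40): print(a,cc,s.at(cc,231)[0].round(1))
im=cv2.imread("pics/top0.png").astype(float)[205:280,150:255]; a=np.clip((im-20)*2.5,0,255).astype(np.uint8)
A=cv2.resize(a,None,fx=7,fy=7,interpolation=cv2.INTER_CUBIC)
for u in range(150,255,10): cv2.putText(A,str(u),((u-150)*7,10),0,.35,(0,255,255)); cv2.line(A,((u-150)*7,10),((u-150)*7,20),(0,255,255),1)
for v in range(210,280,10): cv2.putText(A,str(v),(0,(v-205)*7),0,.35,(0,255,255)); cv2.line(A,(20,(v-205)*7),(30,(v-205)*7),(0,255,255),1)
cv2.imwrite("pics/c2.png",A); print(env.state()["eef_pos"])
```

```text
[283 213  13  14  88] [288.5 219.2] [ 610.7 -250.1   40. ]
proj rib centre [[287.37849177 219.39767063]] red pad:
238 [282.8697479  264.19327731] [524.2 187.6 231. ]
[ 610.76073589 -255.72381226  302.90125206]
```

View pics/c2.png

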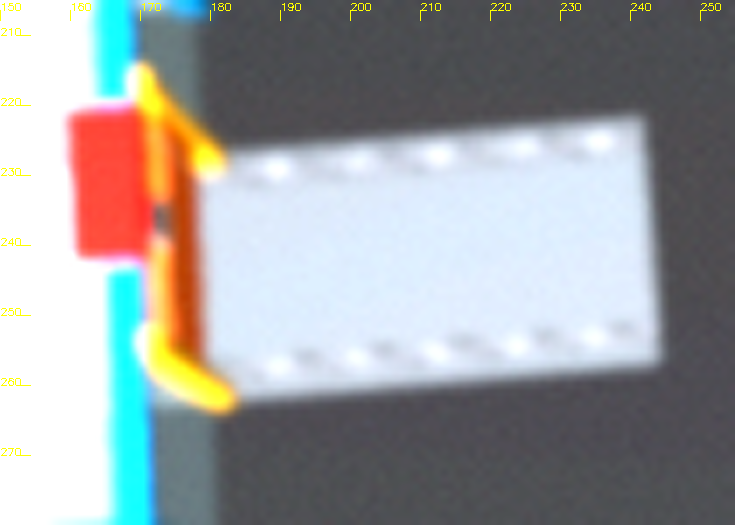

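Run:
```python
from h import *
t=Cam("top")
T=t.at([(189,229.3),(212,227.3),(235,225.5)],14)[:,:2];B=t.at([(189,257.5),(212,255.7),(235,253.5)],14)[:,:2]
M=(T+B)/2; print(T,B,M)
d=M[0]-M[-1]; n=d/np.hypot(*d); print("width",abs(np.cross(n,(T-B).mean(0))),"yaw",np.degrees(np.arctan2(d[1],d[0])))
for nm,y in(("T",T),("B",B)):
    e=y[0]-y[-1]; print(nm,np.degrees(np.arctan2(e[1],e[0])))
E0=t.at([(242,222),(244.3,257.5)],5); print("track end",E0,E0.mean(0))
yaw=np.radians(97);u=np.array([np.cos(yaw),np.sin(yaw)]);v=np.array([-u[1],u[0]])
print("origin from rails mid: world point at guard x=-110 ->",(M.mean(0)), "along from end",(M.mean(0)-E0.mean(0)[:2])@u)
print("origin via end+200:",M.mean(0)+u*(200-(M.mean(0)-E0.mean(0)[:2])@u))
```

```text
[[575.22444158 162.23509914]
 [584.78072629  90.84414709]
 [593.7178859   19.26936719]] [[486.84553714 154.72425634]
 [495.56679994  84.23328949]
 [505.54633823  13.69451521]] [[531.03498936 158.47967774]
 [540.17376311  87.53871829]
 [549.63211207  16.4819412 ]]
width 88.69059626939121 yaw 97.4614313221328
T 97.37061170595757
B 97.55345919403135
track end [[607.75099521  -1.24977588   5.        ]
 [495.58700707 -15.12539244   5.        ]] [551.66900114  -8.18758416   5.        ]
origin from rails mid: world point at guard x=-110 -> [540.28028818  87.50011241] along from end 96.36238996017912
origin via end+200: [527.65004069 190.36522342]<stdin>:5: DeprecationWarning: Arrays of 2-dimensional vectors are deprecated. Use arrays of 3-dimensional vectors instead. (deprecated in NumPy 2.0)
```

Call:
apply_moves([
  [0,0,0,0.007,0.0015,0,0.05],
  [0,0,0,0,0,0.02,0.05],
  [0,0,0,0,0,0,0.05],
])

```text
t: 2.67
eef_pos: [615.2, -248.3, 280.3]
tcp_rot: [-3.138, -0.0, 1.17]
ft_force: [-1.5, 0.6, -0.5]
opening: 0.526
```

The rail centres measure 88.7 mm apart, against an expected 88. So guard yaw ≈ 97.3° with its origin at about (527.5, 190.4). Descending to grip the carrier.

Call:
apply_moves([
  [0,0,0,-0.001,-0.001,0.025,0.05],
  [0,0,0,0,0,0.025,0.05],
  [0,0,0,0,0,0.015,0.05],
  [0,0,0,0,0,0.003,0.05],
  [0,0,0,0,0,0,0.05],
])

```text
t: 3.08
eef_pos: [614.2, -249.4, 214.2]
tcp_rot: [-3.14, -0.0, 1.17]
ft_force: [0.3, 0.9, 0.5]
opening: 0.526
```

Call:
apply_moves([
  [0,0,0,0,0,0,0],
  [0,0,0,0,0,0,0],
  [0,0,0,0,0,0,0],
  [0,0,0,0,0,0,0],
  [0,0,0,0,0,0,0],
])

```text
t: 3.5
eef_pos: [614.2, -249.6, 215.4]
tcp_rot: [3.141, 0.0, 1.17]
ft_force: [0.6, 0.1, 0.4]
opening: 0.232
```

Call:
apply_moves([
  [0,0,0,0,0,0,0],
  [0,0,0,0,0,-0.02,0],
  [0,0,0,0,0,-0.03,0],
  [0,0,0,0,0,0,0],
])

```text
t: 3.83
eef_pos: [614.8, -249.9, 269.3]
tcp_rot: [3.136, 0.001, 1.17]
ft_force: [1.3, -0.3, -2.9]
opening: 0.164
```

Call:
apply_moves([
  [0,0,-6.06,0,0,0,0],
  [0,0,-6.06,0,0,0,0],
  [0,0,-6.06,0,0,0,0],
  [0,0,-6.06,0,0,0,0],
  [0,0,-6.06,0,0,0,0],
])

```text
t: 4.25
eef_pos: [613.9, -249.4, 263.9]
tcp_rot: [-3.141, -0.001, 1.704]
ft_force: [1.0, 0.5, -2.5]
opening: 0.17
```

Call:
apply_moves([
  [0,0,0,0.02,-0.0017,0,0],
  [0,0,0,0.0385,-0.0034,0,0],
  [0,0,0,0.0385,-0.0034,0,0],
  [0,0,0,0.0385,-0.0034,0,0],
  [0,0,0,0.0385,-0.0034,0,0],
])

```text
t: 4.67
eef_pos: [575.9, -77.4, 264.1]
tcp_rot: [-3.141, -0.0, 1.698]
ft_force: [0.8, 0.8, -3.5]
opening: 0.166
```

Call:
apply_moves([
  [0,0,0,0.0385,-0.0034,0,0],
  [0,0,0,0.0385,-0.0034,0,0],
  [0,0,0,0.0385,-0.0034,0,0],
  [0,0,0,0.0385,-0.0034,0,0],
  [0,0,0,0.02,-0.0017,0,0],
])

```text
t: 5.08
eef_pos: [538.0, 95.0, 264.2]
tcp_rot: [-3.14, -0.0, 1.7]
ft_force: [-0.3, 1.2, -4.1]
opening: 0.165
```

Call:
apply_moves([
  [0,0,0,0,0,0,0],
  [0,0,0,0,0,0,0],
])

```text
t: 5.25
eef_pos: [539.1, 92.8, 264.3]
tcp_rot: [-3.141, 0.0, 1.701]
ft_force: [0.4, -0.5, -2.6]
opening: 0.164
```

Call:
apply_moves([
  [0,0,0,0,0,0.02,0],
  [0,0,0,0,0,0.01,0],
  [0,0,0,0,0.0004,0.002,0],
  [0,0,0,0,0,0,0],
])

```text
t: 5.58
eef_pos: [540.0, 91.0, 231.8]
tcp_rot: [-3.14, -0.0, 1.697]
ft_force: [0.2, 0.2, -4.1]
opening: 0.169
```

Run:
```python
from h import *
s=Cam("side");t=Cam("top"); st=env.state(); print(st["eef_pos"])
x,y,z=st["eef_pos"]; yaw=np.radians(97.35)
def W(o,P):
    c,sn=np.cos(yaw),np.sin(yaw);P=np.array(P,float);return np.c_[o[0]+c*P[:,0]-sn*P[:,1],o[1]+sn*P[:,0]+c*P[:,1],P[:,2]]
B=cv2.resize(s.img[200:300,235:335],None,fx=6,fy=6,interpolation=cv2.INTER_CUBIC); 
O=(527.5,190.4)
for L,c in((W(O,[[-200,41,14],[0,41,14],[0,-41,14],[-200,-41,14]]),(255,0,255)),(W((x,y),[[-50,-35,z-210.5],[50,-35,z-210.5],[50,35,z-210.5],[-50,35,z-210.5]]),(255,255,0))):
    cv2.polylines(B,[((s.proj(L)-[235,200])*6).astype(np.int32).reshape(-1,1,2)],True,c,1)
cv2.imwrite("pics/d1.png",B[:,:,::-1])
```

```text
[540.11245037  91.23711406 232.90770887]
```

View pics/d1.png

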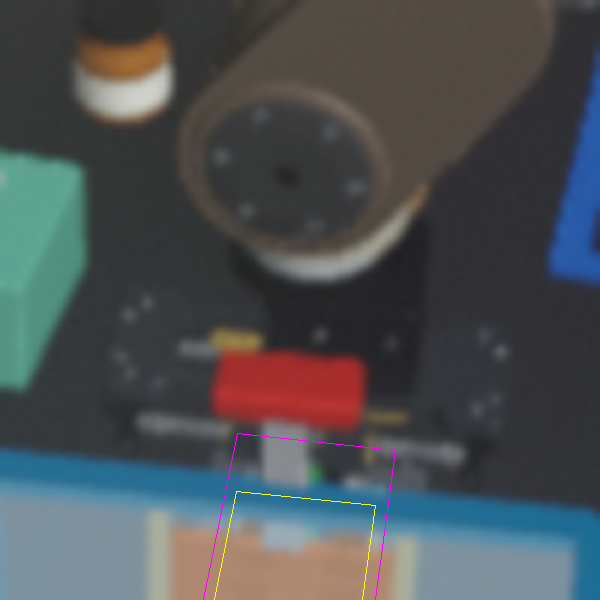

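The side view shows the carrier hidden behind the shutter and gripper. The projected outline lies inside the rails, so I lower it gently and watch the force.

Call:
apply_moves([
  [0,0,0,0,0,0.008,0],
  [0,0,0,0,0,0.005,0],
  [0,0,0,0,0,0,0],
])

```text
t: 5.93
eef_pos: [539.6, 91.7, 218.8]
tcp_rot: [-3.14, 0.0, 1.698]
ft_force: [0.0, -0.0, -4.3]
opening: 0.164
```

Call:
apply_moves([
  [0,0,0,0,0,0.003,0],
  [0,0,0,0,0,0.001,0],
  [0,0,0,0,0,0,0],
])

```text
t: 6.18
eef_pos: [539.8, 91.8, 216.2]
tcp_rot: [3.141, 0.0, 1.699]
ft_force: [-1.6, 0.1, 2.8]
opening: 0.163
```

Call:
apply_moves([
  [0,0,0,0,0,0,0.05],
  [0,0,0,0,0,0,0.05],
  [0,0,0,0,0,0,0.05],
  [0,0,0,0,0,0,0.05],
  [0,0,0,0,0,0,0.05],
])

```text
t: 6.6
eef_pos: [539.9, 91.8, 215.7]
tcp_rot: [3.141, 0.0, 1.698]
ft_force: [0.9, -0.5, 0.1]
opening: 0.46
```

Call:
apply_moves([
  [0,0,0,0,0,-0.015,0.05],
  [0,0,0,0,0,-0.025,0.05],
  [0,0,0,0,0,-0.035,0.05],
  [0,0,0,0,0,-0.015,0.05],
  [0,0,0,0,0,0,0.05],
])

```text
t: 7.02
eef_pos: [540.2, 91.9, 309.1]
tcp_rot: [3.136, 0.001, 1.699]
ft_force: [-0.3, 1.1, 0.4]
opening: 0.526
```

Call:
apply_moves([
  [0,0,6.65,0,0,0,0.05],
  [0,0,0,-0.02,-0.0051,0,0.05],
  [0,0,0,-0.0382,-0.0098,0,0.05],
  [0,0,0,-0.0382,-0.0098,0,0.05],
  [0,0,0,-0.0382,-0.0098,0,0.05],
])

```text
t: 7.43
eef_pos: [506.1, -44.2, 304.8]
tcp_rot: [-3.141, -0.0, 1.584]
ft_force: [0.7, -0.6, 0.5]
opening: 0.527
```

Call:
apply_moves([
  [0,0,0,-0.0382,-0.0098,0,0.05],
  [0,0,0,-0.0382,-0.0098,0,0.05],
  [0,0,0,-0.0382,-0.0098,0,0.05],
  [0,0,0,-0.0382,-0.0098,0,0.05],
  [0,0,0,-0.0382,-0.0098,0,0.05],
])

```text
t: 7.85
eef_pos: [459.2, -236.5, 304.9]
tcp_rot: [-3.141, -0.001, 1.582]
ft_force: [0.0, 0.1, 0.6]
opening: 0.524
```

Call:
apply_moves([
  [0,0,0,-0.0382,-0.0098,0,0.05],
  [0,0,0,-0.0382,-0.0098,0,0.05],
  [0,0,0,-0.0382,-0.0098,0,0.05],
  [0,0,0,-0.0196,-0.0048,0,0.05],
  [0,0,0,0,0,0,0.05],
])

```text
t: 8.27
eef_pos: [426.3, -372.9, 304.6]
tcp_rot: [-3.141, 0.0, 1.579]
ft_force: [-0.6, -0.1, -0.1]
opening: 0.526
```

Call:
apply_moves([
  [0,0,0,0,0,0,0.05],
  [0,0,0,0,0,0,0.05],
])

```text
t: 8.43
eef_pos: [427.5, -368.6, 305.0]
tcp_rot: [-3.141, -0.001, 1.582]
ft_force: [-0.8, 0.0, -0.3]
opening: 0.527
```

Run:
```python
from h import *
s=Cam("side");t=Cam("top"); print(env.state()["eef_pos"])
for a,c,p in t.blobs((50,80,50),(85,255,255),15): print("top green",a,*rect(t,p,48))
for a,c,p in s.blobs((50,120,50),(75,255,255),15): print("side green",a,c,s.at(c,40)[0].round(1))
A=cv2.resize(t.img[200:290,150:270],None,fx=3.3,fy=3.3,interpolation=cv2.INTER_CUBIC)
B=cv2.resize(s.img[150:330,230:400],None,fx=2.3,fy=2.3,interpolation=cv2.INTER_CUBIC)
can=np.zeros((420,800,3),np.uint8); can[:A.shape[0],:A.shape[1]]=A; can[:B.shape[0],400:400+B.shape[1]]=B
cv2.imwrite("pics/e1.png",can[:,:,::-1])
```

```text
[ 427.81905422 -368.17854392  305.48063091]
top green 1274 [773.1 -71.2] [138.6 117. ] 2.27
top green 98 [540.2  89.2] [55.  15.4] -87.46
```

View pics/e1.png

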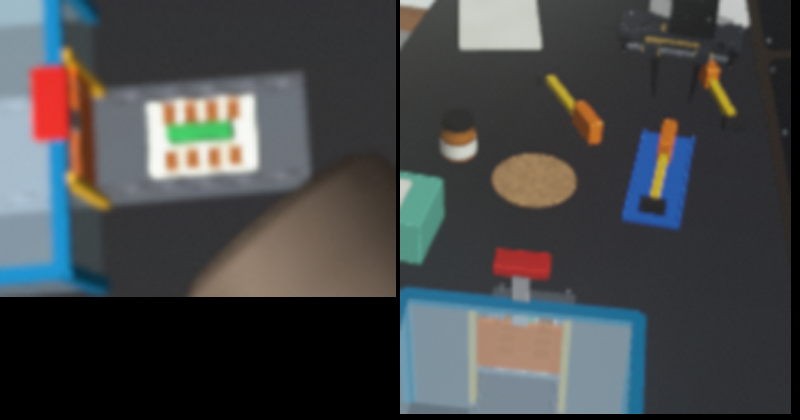

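The carrier sits squared between the rails at (540, 89), within 1 mm of the track midline. The gripper is above the stick's handle, so I grip now.

Call:
apply_moves([
  [0,0,0,0,0,0.02,0.05],
  [0,0,0,0,0,0.03,0.05],
  [0,0,0,0,0,0.03,0.05],
  [0,0,0,0,0,0.016,0.05],
  [0,0,0,0,0,0.006,0.05],
])

```text
t: 8.95
eef_pos: [427.6, -368.0, 201.4]
tcp_rot: [-3.139, -0.003, 1.584]
ft_force: [0.0, -0.1, 1.1]
opening: 0.525
```

Call:
apply_moves([
  [0,0,0,0,0,0,0.05],
  [0,0,0,0,0,0,0],
  [0,0,0,0,0,0,0],
  [0,0,0,0,0,0,0],
  [0,0,0,0,0,0,0],
])

```text
t: 9.37
eef_pos: [427.6, -369.4, 204.8]
tcp_rot: [3.14, 0.001, 1.583]
ft_force: [-0.7, -0.1, 0.5]
opening: 0.3
```

Call:
apply_moves([
  [0,0,0,0,0,0,0],
  [0,0,0,0,0,0,0],
  [0,0,0,0,0,0,0],
])

```text
t: 9.62
eef_pos: [427.5, -369.5, 204.5]
tcp_rot: [3.141, 0.001, 1.583]
ft_force: [-0.4, 0.5, 6.7]
opening: 0.227
```

Call:
apply_moves([
  [0,0,0,0,0,-0.015,0],
  [0,0,0,0,0,-0.03,0],
  [0,0,0,0,0,-0.015,0],
  [0,0,-3.4,0,0,0,0],
  [0,0,-3.4,0,0,0,0],
])

```text
t: 10.03
eef_pos: [427.5, -369.4, 264.9]
tcp_rot: [3.14, 0.002, 1.704]
ft_force: [-0.8, 0.3, -2.5]
opening: 0.23
```

Call:
apply_moves([
  [0,0,0,0.013,0.0107,0,0],
  [0,0,0,0.0259,0.0214,0,0],
  [0,0,0,0.0259,0.0214,0,0],
  [0,0,0,0.0259,0.0214,0,0],
  [0,0,0,0.0259,0.0214,0,0],
])

```text
t: 10.45
eef_pos: [508.3, -240.0, 263.7]
tcp_rot: [-3.141, -0.0, 1.7]
ft_force: [-0.0, -0.9, -2.3]
opening: 0.23
```

Call:
apply_moves([
  [0,0,0,0.0259,0.0214,0,0],
  [0,0,0,0.0259,0.0214,0,0],
  [0,0,0,0.0259,0.0214,0,0],
  [0,0,0,0.013,0.0107,0,0],
  [0,0,0,0,0,0,0],
])

```text
t: 10.87
eef_pos: [571.6, -138.7, 263.7]
tcp_rot: [3.141, -0.0, 1.704]
ft_force: [-0.8, 0.2, -0.8]
opening: 0.228
```

Call:
apply_moves([
  [0,0,0,0,0,0,0],
  [0,0,0,0,0,0,0],
])

```text
t: 11.03
eef_pos: [569.9, -142.0, 263.6]
tcp_rot: [-3.141, -0.0, 1.701]
ft_force: [-0.5, -0.1, -1.7]
opening: 0.227
```

Run:
```python
from h import *
s=Cam("side");t=Cam("top"); print(env.state()["eef_pos"])
A=cv2.resize(t.img[200:310,150:350],None,fx=2.3,fy=2.3,interpolation=cv2.INTER_CUBIC)
B=cv2.resize(s.img[130:330,230:360],None,fx=2.4,fy=2.4,interpolation=cv2.INTER_CUBIC)
can=np.zeros((480,800,3),np.uint8); can[:A.shape[0],:A.shape[1]]=A; can[:B.shape[0],470:470+B.shape[1]]=B
cv2.imwrite("pics/f1.png",can[:,:,::-1])
```

```text
[ 569.81674794 -142.53533637  263.71645652]
```

View pics/f1.png

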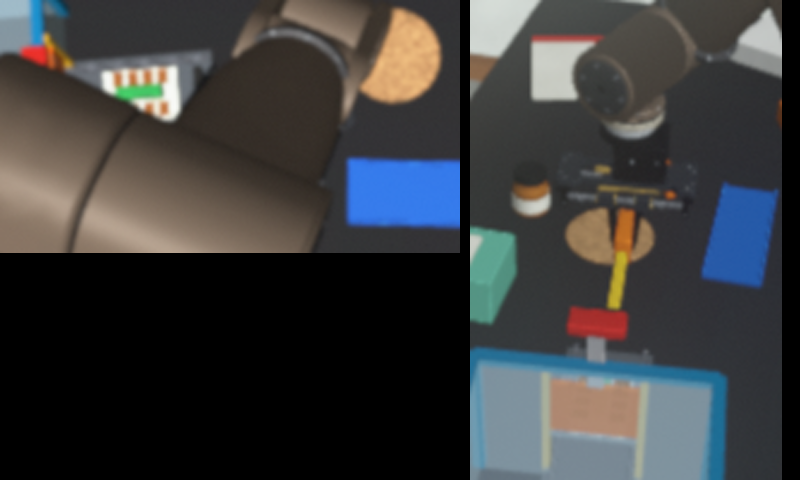

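Stick held straight in line with the track behind the carrier. Lowering, then pushing.

Call:
apply_moves([
  [0,0,0,0,0,0.02,0],
  [0,0,0,0,0,0.02,0],
  [0,0,0,0,0,0.011,0],
  [0,0,0,0,0,0.004,0],
  [0,0,0,0,0,0,0],
])

```text
t: 11.55
eef_pos: [570.0, -142.1, 208.0]
tcp_rot: [-3.14, -0.001, 1.7]
ft_force: [1.0, 0.0, -2.0]
opening: 0.228
```

Call:
apply_moves([
  [0,0,0,0.007,0,0,0],
  [0,0,0,0.007,0,0,0],
  [0,0,0,0.006,0,0,0],
  [0,0,0,0.006,0,0,0],
  [0,0,0,0.006,0,0,0],
])

```text
t: 11.97
eef_pos: [566.2, -109.1, 209.4]
tcp_rot: [3.14, 0.001, 1.702]
ft_force: [0.4, -2.5, 0.2]
opening: 0.23
```

Call:
apply_moves([
  [0,0,0,0.008,0,0,0],
  [0,0,0,0.012,0,0,0],
  [0,0,0,0.012,0,0,0],
  [0,0,0,0.012,0,0,0],
  [0,0,0,0.012,0,0,0],
])

```text
t: 12.38
eef_pos: [558.7, -53.0, 208.8]
tcp_rot: [3.141, 0.0, 1.701]
ft_force: [1.4, -3.7, 1.0]
opening: 0.23
```

Call:
apply_moves([
  [0,0,0,0.012,0,0,0],
  [0,0,0,0.012,0,0,0],
  [0,0,0,0.012,0,0,0],
  [0,0,0,0.012,0,0,0],
  [0,0,0,0.012,0,0,0],
])

```text
t: 12.8
eef_pos: [550.8, 6.4, 208.7]
tcp_rot: [-3.142, 0.0, 1.701]
ft_force: [0.4, -3.8, 0.8]
opening: 0.232
```

Call:
apply_moves([
  [0,0,0,0.012,0,0,0],
  [0,0,0,0.012,0,0,0],
  [0,0,0,0.012,0,0,0],
  [0,0,0,0.011,0,0,0],
  [0,0,0,0.008,0,0,0],
])

```text
t: 13.22
eef_pos: [543.6, 61.1, 208.6]
tcp_rot: [-3.141, -0.0, 1.702]
ft_force: [-0.5, -3.6, -0.9]
opening: 0.229
```

Call:
apply_moves([
  [0,0,0,0.005,0,0,0],
  [0,0,0,0.005,0,0,0],
  [0,0,0,0.004,0,0,0],
  [0,0,0,0.003,0,0,0],
  [0,0,0,0.002,0,0,0],
])

```text
t: 13.63
eef_pos: [541.4, 78.7, 208.7]
tcp_rot: [-3.141, 0.0, 1.701]
ft_force: [-0.2, -2.5, -1.0]
opening: 0.229
```

Call:
apply_moves([
  [0,0,0,0.002,0,0,0],
  [0,0,0,0.002,0,0,0],
  [0,0,0,0,0,0,0],
])

```text
t: 13.88
eef_pos: [540.9, 82.7, 208.7]
tcp_rot: [-3.141, -0.0, 1.701]
ft_force: [0.2, 0.7, -2.1]
opening: 0.225
```

Call:
apply_moves([
  [0,0,0,0.002,0,0,0],
  [0,0,0,0.001,0,0,0],
  [0,0,0,0,0,0,0],
])

```text
t: 14.13
eef_pos: [540.5, 85.6, 208.7]
tcp_rot: [-3.142, 0.0, 1.701]
ft_force: [-0.7, -0.3, -2.0]
opening: 0.228
```

Call:
apply_moves([
  [0,0,0,0.002,0,0,0],
  [0,0,0,0.001,0,0,0],
  [0,0,0,0,0,0,0],
])

```text
t: 14.38
eef_pos: [540.1, 88.7, 208.7]
tcp_rot: [-3.142, 0.0, 1.701]
ft_force: [0.1, 0.1, -1.5]
opening: 0.233
```

Call:
apply_moves([
  [0,0,0,0.0015,0,0,0],
  [0,0,0,0.0015,0,0,0],
])

```text
t: 14.55
eef_pos: [540.1, 90.7, 208.9]
tcp_rot: [3.141, 0.002, 1.702]
ft_force: [3.8, -26.3, 1.5]
opening: 0.229
```

Call:
apply_moves([
  [0,0,0,0.0015,0,0,0],
  [0,0,0,0.0015,0,0,0],
])

```text
t: 14.72
eef_pos: [540.2, 92.0, 209.3]
tcp_rot: [3.14, 0.004, 1.702]
ft_force: [0.8, -31.7, 4.9]
opening: 0.23
```

Run:
```python
from h import *
s=Cam("side");t=Cam("top"); print(env.state()["eef_pos"])
A=cv2.resize(t.img[180:310,60:260],None,fx=2.3,fy=2.3,interpolation=cv2.INTER_CUBIC)
B=cv2.resize(s.img[250:420,200:345],None,fx=2.25,fy=2.25,interpolation=cv2.INTER_CUBIC)
can=np.zeros((390,800,3),np.uint8); can[:A.shape[0],:A.shape[1]]=A; can[:B.shape[0],470:470+B.shape[1]]=B[:,:330]
can=np.clip(can.astype(float)*1.2,0,255).astype(np.uint8)
cv2.imwrite("pics/g1.png",can[:,:,::-1])
u=np.array([np.cos(np.radians(97.4)),np.sin(np.radians(97.4))])
for x in(55,105,155): print(x,s.proj([[*(np.array([527.5,190.4])+x*u),48]]),t.proj([[*(np.array([527.5,190.4])+x*u),48]]))
for a,c,p in t.blobs((50,60,50),(85,255,255),10): print("g",a,c.round(1),*rect(t,p,48))
for a,c,p in s.blobs((45,60,50),(85,255,255),10): print("gs",a,c.round(1),*rect(s,p,48))
```

```text
[540.07352319  92.13280952 209.27932983]
55 [[276.97982341 331.54276097]] [[158.27504495 243.69405221]]
105 [[274.34720995 347.3491065 ]] [[141.75760851 245.07501305]]
155 [[271.51725061 364.34032679]] [[125.21740112 246.45787769]]
g 1344 [266.5 169.5] [773.3 -71.4] [139.9 120.8] 0.91
g 81 [138.5 246.1] [509.8 303.4] [39.8 19.8] -77.78
gs 987 [233. 242.] [769.9 -63.1] [194.4 143. ] -88.84
gs 21 [276.7 340. ] [514.  270.8] [15.2  9.7] -6.73
```

View pics/g1.png

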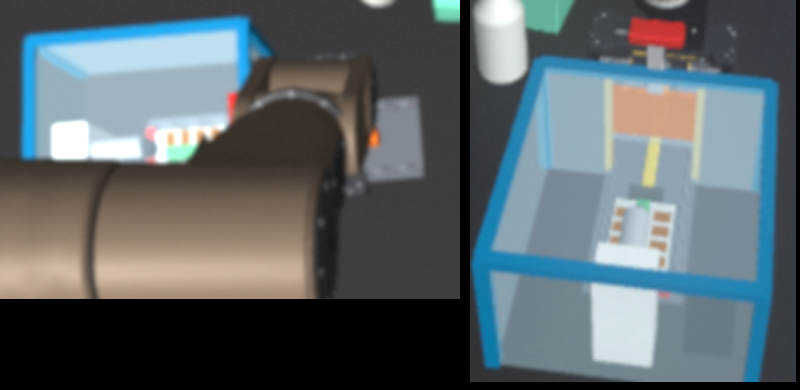

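Contact force rose sharply to about 30 N. The picture shows the carrier's front at the red stop with the shoe behind it, so it is home. Retracting.

Call:
apply_moves([
  [0,0,0,-0.003,0,0,0],
  [0,0,0,-0.007,0,0,0],
  [0,0,0,-0.015,0,0,0],
  [0,0,0,-0.025,0,0,0],
  [0,0,0,-0.03,0,0,0],
])

```text
t: 15.23
eef_pos: [549.6, 15.2, 208.7]
tcp_rot: [-3.141, -0.0, 1.703]
ft_force: [-0.4, 0.4, -1.1]
opening: 0.23
```

Call:
apply_moves([
  [0,0,0,-0.03,0,0,0],
  [0,0,0,-0.03,0,0,0],
  [0,0,0,-0.03,0,0,0],
  [0,0,0,-0.03,0,0,0],
  [0,0,0,-0.03,0,0,0],
])

```text
t: 15.65
eef_pos: [569.2, -135.1, 208.6]
tcp_rot: [-3.141, -0.0, 1.701]
ft_force: [0.7, 0.3, -3.1]
opening: 0.231
```

Call:
apply_moves([
  [0,0,0,-0.01,0,-0.01,0],
  [0,0,0,0,0,-0.02,0],
  [0,0,0,0,0,-0.02,0],
  [0,0,0,0,0,0,0],
  [0,0,0,0,0,0,0],
])

```text
t: 16.07
eef_pos: [570.5, -143.5, 259.1]
tcp_rot: [3.14, 0.001, 1.701]
ft_force: [0.3, 0.3, -3.4]
opening: 0.228
```

Call:
apply_moves([
  [0,0,0,-0.0128,-0.0107,0,0],
  [0,0,0,-0.0257,-0.0213,0,0],
  [0,0,0,-0.0257,-0.0213,0,0],
  [0,0,0,-0.0257,-0.0213,0,0],
  [0,0,0,-0.0257,-0.0213,0,0],
])

```text
t: 16.48
eef_pos: [489.5, -271.2, 257.4]
tcp_rot: [-3.14, -0.001, 1.702]
ft_force: [0.7, -0.2, -1.7]
opening: 0.232
```

Call:
apply_moves([
  [0,0,0,-0.0257,-0.0213,0,0],
  [0,0,0,-0.0257,-0.0213,0,0],
  [0,0,0,-0.0257,-0.0213,0,0],
  [0,0,0,-0.0128,-0.0107,0,0],
  [0,0,3.4,0,0,0,0],
])

```text
t: 16.9
eef_pos: [426.4, -371.9, 257.3]
tcp_rot: [-3.141, -0.001, 1.64]
ft_force: [0.2, 0.2, -2.3]
opening: 0.227
```

Call:
apply_moves([
  [0,0,3.35,0,0,0,0],
  [0,0,0,0,0,0.02,0],
  [0,0,0,0,0,0.02,0],
  [0,0,0,0,0,0.006,0],
  [0,0,0,0,0,0,0],
])

```text
t: 17.32
eef_pos: [428.0, -369.0, 210.5]
tcp_rot: [-3.139, -0.003, 1.584]
ft_force: [-0.3, 1.0, -1.8]
opening: 0.227
```

Call:
apply_moves([
  [0,0,0,0,0,0.003,0],
  [0,0,0,0,0,0.001,0],
  [0,0,0,0,0,0,0],
])

```text
t: 17.57
eef_pos: [428.3, -369.5, 209.1]
tcp_rot: [3.141, 0.001, 1.583]
ft_force: [-0.6, -0.1, -1.8]
opening: 0.232
```

Call:
apply_moves([
  [0,0,0,0,0,0.003,0],
  [0,0,0,0,0,0.0015,0],
  [0,0,0,0,0,0,0],
  [0,0,0,0,0,0,0],
])

```text
t: 17.9
eef_pos: [428.2, -369.5, 204.5]
tcp_rot: [3.141, 0.0, 1.583]
ft_force: [0.0, -0.9, -1.0]
opening: 0.228
```

Call:
apply_moves([
  [0,0,0,0,0,0,0.05],
  [0,0,0,0,0,0,0.05],
  [0,0,0,0,0,0,0.05],
  [0,0,0,0,0,0,0.05],
  [0,0,0,0,0,0,0.05],
])

```text
t: 18.32
eef_pos: [428.2, -369.5, 204.3]
tcp_rot: [3.142, 0.0, 1.583]
ft_force: [0.3, 0.4, 0.7]
opening: 0.502
```

Call:
apply_moves([
  [0,0,0,0,0,-0.015,0.05],
  [0,0,0,0,0,-0.03,0.05],
  [0,0,0,0,0,-0.04,0.05],
  [0,0,0,0,0,-0.04,0.05],
  [0,0,0,0,0,-0.04,0.05],
])

```text
t: 18.73
eef_pos: [428.0, -369.2, 371.0]
tcp_rot: [-3.141, -0.0, 1.583]
ft_force: [0.1, -0.9, 0.5]
opening: 0.525
```

Call:
apply_moves([
  [0,0,0,0,0,-0.04,0.05],
  [0,0,0,0,0,-0.04,0.05],
  [0,0,0,0,0,-0.02,0.02],
  [0,0,0,0,0,0,0],
  [0,0,0,0,0,0,0],
])

```text
t: 19.15
eef_pos: [428.0, -369.2, 470.0]
tcp_rot: [3.14, 0.002, 1.583]
ft_force: [0.4, -0.0, -0.6]
opening: 0.372
```

Run:
```python
from h import *
s=Cam("side");t=Cam("top"); print(env.state()["eef_pos"])
for n,lo,hi,z in(("or",(4,150,120),(16,255,255),44),("ye",(20,130,120),(33,255,255),24)):
    for a,c,p in t.blobs(lo,hi): print(n,a,*rect(t,p,z))
A=cv2.resize(t.img[180:310,60:400],None,fx=1.35,fy=1.35,interpolation=cv2.INTER_CUBIC)
B=cv2.resize(s.img[190:420,200:390],None,fx=1.7,fy=1.7,interpolation=cv2.INTER_CUBIC)
can=np.zeros((392,800,3),np.uint8); can[:A.shape[0],:A.shape[1]]=A; can[:391,470:470+323]=B
cv2.imwrite("pics/i1.png",can[:,:,::-1])
```

```text
[ 428.06178708 -369.33884651  468.00455801]
or 2956 [1102.1  -93.2] [1853.4   20.4] 89.96
or 26 [ 731.8 -275.7] [36.5 11.7] 60.11
or 60 [576.5 209.5] [42.3 14.6] 10.94
or 143 [ 551.8 -384.7] [54.7 26.7] -54.15
or 40 [514.4 202. ] [40.4  9.1] 5.26
or 237 [ 389.6 -621.9] [78.7 27. ] -66.62
ye 212 [ 621.6 -479.8] [108.6  19.7] -54.16
ye 48 [481.8 192.4] [44.4 10.8] 59.51
ye 93 [ 428.1 -268.2] [91.1  9.9] 88.17
ye 175 [ 360.1 -552.9] [88.7 19.8] -66.6
```

View pics/i1.png

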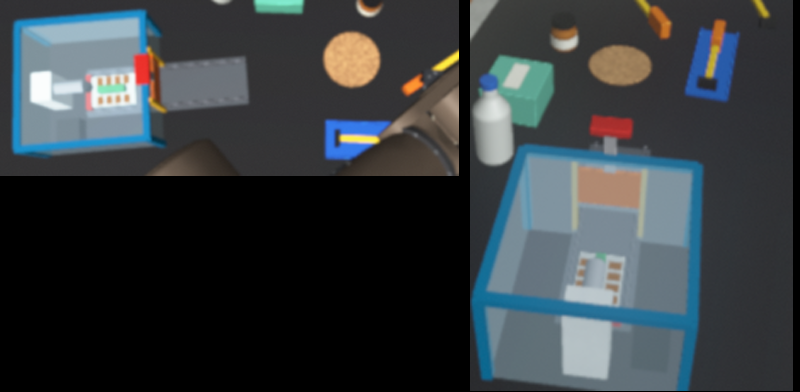

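The carrier sits at the stop and the stick lies in the tray. Moving above the shutter pad with the fingers closed.

Call:
apply_moves([
  [0,0,-6.7,0,0,0,0],
  [0,0,0,0.0167,0.0053,0,0],
  [0,0,0,0.0334,0.0106,0,0],
  [0,0,0,0.0334,0.0106,0,0],
  [0,0,0,0.0334,0.0106,0,0],
])

```text
t: 19.67
eef_pos: [449.9, -247.7, 467.4]
tcp_rot: [-3.139, -0.002, 1.699]
ft_force: [1.8, 0.5, -0.8]
opening: 0.007
```

Call:
apply_moves([
  [0,0,0,0.0334,0.0106,0,0],
  [0,0,0,0.0334,0.0106,0,0],
  [0,0,0,0.0334,0.0106,0,0],
  [0,0,0,0.0334,0.0106,0,0],
  [0,0,0,0.0334,0.0106,0,0],
])

```text
t: 20.08
eef_pos: [481.0, -74.7, 467.7]
tcp_rot: [-3.139, -0.001, 1.7]
ft_force: [0.7, 0.3, 0.5]
opening: 0.002
```

Call:
apply_moves([
  [0,0,0,0.0334,0.0106,0,0],
  [0,0,0,0.0334,0.0106,0,0],
  [0,0,0,0.0334,0.0106,0,0],
  [0,0,0,0.0334,0.0106,0,0],
  [0,0,0,0.0334,0.0106,0,0],
])

```text
t: 20.5
eef_pos: [512.0, 97.9, 467.6]
tcp_rot: [-3.139, -0.0, 1.7]
ft_force: [0.4, -0.1, -0.3]
opening: 0.003
```

Call:
apply_moves([
  [0,0,0,0.0334,0.0106,0,0],
  [0,0,0,0.0334,0.0106,0,0],
  [0,0,0,0.0167,0.0053,0,0],
  [0,0,0,0,0,0,0],
  [0,0,0,0,0,0,0],
])

```text
t: 20.92
eef_pos: [527.4, 183.0, 467.5]
tcp_rot: [-3.139, 0.001, 1.702]
ft_force: [-0.3, -0.6, -0.1]
opening: 0.005
```

Call:
apply_moves([
  [0,0,0,0,0,0.02,0],
  [0,0,0,0,0,0.012,0],
  [0,0,0,0,0,0.008,0],
  [0,0,0,0,0,0.006,0],
  [0,0,0,0,0,0.006,0],
])

```text
t: 21.33
eef_pos: [527.4, 181.5, 416.9]
tcp_rot: [-3.141, 0.001, 1.699]
ft_force: [-2.8, -3.2, 5.4]
opening: -0.001
```

Call:
apply_moves([
  [0,0,0,0,0,0.006,0],
  [0,0,0,0,0,0.006,0],
  [0,0,0,0,0,0.006,0],
  [0,0,0,0,0,0.006,0],
  [0,0,0,0,0,0.005,0],
])

```text
t: 21.75
eef_pos: [527.5, 182.3, 387.7]
tcp_rot: [3.141, 0.0, 1.7]
ft_force: [-0.8, -3.9, 4.3]
opening: 0.005
```

Call:
apply_moves([
  [0,0,0,0,0,0.005,0],
  [0,0,0,0,0,0.003,0],
  [0,0,0,0,0,0.002,0],
  [0,0,0,0,0,0.001,0],
])

```text
t: 22.08
eef_pos: [527.5, 182.4, 377.0]
tcp_rot: [3.141, 0.0, 1.7]
ft_force: [0.8, -2.7, 4.4]
opening: 0.006
```

Call:
apply_moves([
  [0,0,0,0,0,0.001,0],
  [0,0,0,0,0,0.001,0],
  [0,0,0,0,0,0,0],
])

```text
t: 22.33
eef_pos: [527.4, 182.4, 376.3]
tcp_rot: [3.14, -0.0, 1.7]
ft_force: [-0.8, -3.7, 12.7]
opening: 0.008
```

The force rises at TCP z 376, the expected end of travel. One more mm, hold, then lift off.

Call:
apply_moves([
  [0,0,0,0,0,0.001,0],
  [0,0,0,0,0,0,0],
  [0,0,0,0,0,0,0],
  [0,0,0,0,0,0,0],
])

```text
t: 22.67
eef_pos: [527.3, 182.4, 376.2]
tcp_rot: [3.139, -0.0, 1.7]
ft_force: [-5.0, -4.5, 20.9]
opening: 0.006
```

Call:
apply_moves([
  [0,0,0,0,0,-0.01,0],
  [0,0,0,0,0,-0.03,0],
  [0,0,0,0,0,-0.04,0],
  [0,0,0,-0.03,0,-0.02,0],
  [0,0,0,-0.035,0,0,0],
])

```text
t: 23.08
eef_pos: [535.5, 118.8, 478.8]
tcp_rot: [3.135, -0.001, 1.704]
ft_force: [0.2, -0.6, -0.5]
opening: 0.001
```

Call:
apply_moves([
  [0,0,0,-0.035,-0.01,0,0],
  [0,0,0,-0.035,-0.01,0,0],
  [0,0,0,-0.035,-0.01,0,0],
  [0,0,0,-0.03,0,0,0],
  [0,0,0,0,0,0,0],
])

```text
t: 23.5
eef_pos: [523.5, -23.5, 474.2]
tcp_rot: [3.142, 0.0, 1.697]
ft_force: [-0.5, 0.7, -0.1]
opening: 0.002
```

Run:
```python
from h import *
s=Cam("side");t=Cam("top"); print(env.state()["eef_pos"],env.state()["ft_force"])
for n,lo,hi,z in(("or",(4,150,120),(16,255,255),44),("ye",(20,130,120),(33,255,255),24),("red",(0,170,100),(4,255,255),186)):
    for a,c,p in t.blobs(lo,hi): print(n,a,c.round(),*rect(t,p,z))
for a,c,p in s.blobs((0,170,100),(4,255,255),40): print("side red",a,c.round(1),s.proj([[527,182,179]]).round(1))
A=cv2.resize(t.img[130:310,60:400],None,fx=1.35,fy=1.35,interpolation=cv2.INTER_CUBIC)
B=cv2.resize(s.img[190:420,200:390],None,fx=1.7,fy=1.7,interpolation=cv2.INTER_CUBIC)
can=np.zeros((392,800,3),np.uint8); can[:A.shape[0],:A.shape[1]]=A; can[:391,470:470+323]=B
cv2.imwrite("pics/j1.png",can[:,:,::-1])
```

```text
[523.44816721 -20.5104394  474.11183308] [-0.15712735 -0.1356928  -0.78798885]
or 2967 [279.  75.] [1102.1  -93.2] [1853.4   20.4] 89.96
or 26 [331. 185.] [ 731.8 -275.7] [36.5 11.7] 60.11
or 60 [175. 229.] [569.  197.9] [43.8 17.6] 18.91
or 223 [369. 241.] [ 559.2 -395. ] [80.  26.8] -54.15
or 56 [176. 249.] [507.3 190.7] [43.2 12.2] 5.15
or 133 [362. 283.] [ 428.2 -373.7] [66.2 14.8] -87.46
or 237 [446. 300.] [ 389.6 -621.9] [78.7 27. ] -66.62
ye 236 [394. 224.] [ 619.4 -477.4] [114.9  20.4] -54.16
ye 26 [172. 219.] [603.5 218.6] [26.1 12.8] 37.5
ye 40 [175. 258.] [483.4 195.7] [37.8 10.3] 54.75
ye 117 [331. 283.] [ 428.6 -281.8] [118.2   8.5] 89.95
ye 271 [416. 312.] [ 353.7 -538.2] [120.6  19.8] -66.6
red 238 [499. 165.] [ 770.  -736.6] [133.2  15.2] 17.07
red 184 [169. 234.] [526.9 182.1] [57.1 25.8] 9.25
side red 194 [282.3 277.6] [[281.8 277.9]]
```

View pics/j1.png

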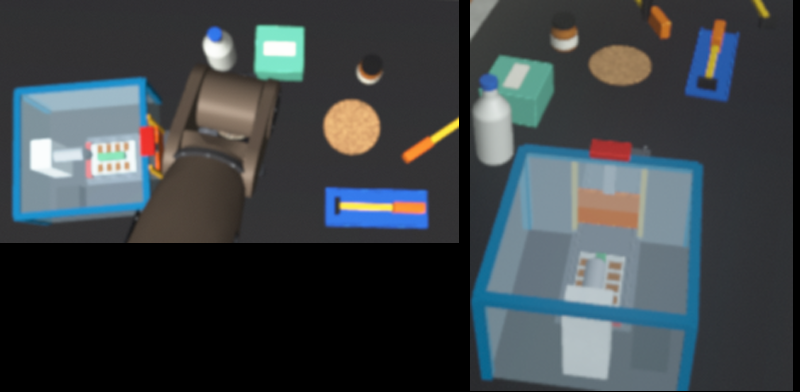

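The final view shows the shutter down, the carrier at the stop and the stick in its tray at the same spot as at the start. The pad's pixel (282.3, 277.6) matches the fully-down projection (281.8, 277.9). The bottle, box and jar are undisturbed. Handing in.

```bash
python3 -c "
from cell import env
print(env.job_done())"
```

```text
the job is handed in; nothing more can be done
None
```

I finished the job and handed it in; no verdict is reported back. The robot clock stood at about 23.5 s after the last move, against the 72 s limit.

What I did and what the checks showed:
- **Carrier on the track:** I set it on the infeed at about guard x = -102 mm. It lay within about 1 mm of the rail midline and I released it before fetching the stick.
- **Push home:** I pushed it in with the stick from the tray, the one nearest the base. The force rose to about 32 N against the stop. The pictures show the carrier's front at the red stop, and it was still there in the last one.
- **Stick back in tray:** Its blobs are within about 1 mm of their starting positions, and the gripper let go before the shutter was touched.
- **Shutter:** I pressed it to its end of travel, with about 21 N on the tool at the end. The pad's position in the side image matches the fully-down height to within 1 pixel.
- **Leave-alone items:** The wash bottle, tissue box and jar looked unmoved, and the arm is parked clear of everything.

Two readings disagreed slightly. The guard fitted from its corners was about 4 mm off the rail and pad measurements, so I used the rails. One carrier position from the side camera was about 4 mm off the top camera; the grip tolerated that.

I judged the gap between carrier and end stop from the contact force and the pictures. I did not measure it directly.

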